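# Close the snap frame along its open rail

## Task

The poster is in the snap frame, but the frame's long rail nearest the robot is still flipped up. With the fingers closed together, fold that rail down, then run the fingertips lightly along the top of it from its left end to its right end as seen from the robot, touching it all along, so that it is fully shut, and move clear. Do not press hard, keep the fingers off the clear sheet, do not lift or shift the frame, and leave the things around it alone.

Things in the scene. Friction and masses are not known exactly. Their poses are not given: they have to be found in the camera images.
- frame: A4 aluminium snap frame lying loose and face up on the desk, about 0.7 kg, 240 (x) by 327 (y) mm. Origin: centre of its underside; z up, +y to the left as seen from the robot, -x to its open rail (robot side). Four grey corner caps, 31 mm square, 13.5 mm high; the three shut rails 12 mm high. The open rail is a flap between the caps of the -x side, hinged along y at x = -117, z = 9 mm.
- rail (a joint): angle of the open flap, rad: 0 shut on a solid stop, 1.3 fully up, starts at 0.7 to 1.2. Opening lifts its inner free edge up and towards the robot; to shut it, push its outer face inwards (+x of the frame) and down. Rigid from end to end; hinge friction 0.03 N m, no spring, stays where left. A stroke heavier than about 12 N can drag the frame along.
- rail_left (a point): left end of the flap (frame +y), middle of its width, on its outer (top) face, moving with it; shut, at frame x = -105.5, y = 131.5, z = 12 mm
- rail_mid (a point): middle of the flap's length and width on its outer (top) face, moving with it; shut, at frame x = -105.5, y = 0, z = 12 mm. The flap is 263 mm long, 22.5 mm wide from hinge axis to free edge, 2 mm thick with a small lip under the free edge; shut, it covers frame x = -120 to -94.5 mm, its flat top 12 mm above the desk
- rail_right (a point): right end of the flap (frame -y), likewise; shut, at frame x = -105.5, y = -131.5, z = 12 mm
- sheet: clear sheet over the printed poster, framed by the rails, its top 7 mm above the desk (5 mm below the top of the shut rails). Not to be touched. Origin: as the frame's
- tape: roll of amber tape lying flat to the left of the frame, 90 mm across, 24 mm high, loose. Origin: centre of its underside
- glue: small blue glue bottle with a white cap standing to the right of the frame, on the robot side, 30 mm across, 85 mm high, loose. Origin: centre of its underside
- dish: white china dish to the left of the frame, on the robot side, 84 mm across, 30 mm high, loose. Origin: centre of its underside
- stapler: red and black stapler to the right of the frame, 130 by 36 mm, 52 mm high, loose. Origin: centre of its underside, x along its length

How it is judged:
By the outcome, as a careful person would: the job done as asked, in the order asked, and still so for the second after the job is handed in, with the robot touching nothing.
It also fails if it takes over 58 s, if anything falls off the work surface, if the arm or the gripper's body presses on something with over 40 N, if the wrist force passes 120 N, or if a joint passes its speed limit or range.

## Robot

A 6-joint arm with a two-finger parallel gripper is mounted at the origin on the work surface. World frame = base frame: x ahead of the robot, y to its left, z up, the work surface at z = 0. Lengths are in m, angles in rad, forces in N, time in s.
With the tool pointing down it reaches from about 0.375 to 0.925 m from the base axis. Payload 5.7 kg.
Tool frame: the origin (TCP) lies between the finger pads; the fingertips stand 14 mm ahead of it and the grasp point (between the pads) lies 5 mm behind it; z points along the fingers, y is the line along which they close (so a half turn about z gives the same grasp; the last joint's range is limited). The gripper opens to 88 mm and grips with 3 to 60 N. Pads are 20 mm wide; open, the fingers measure 115 mm over their backs; the gripper's body (75 mm by 178 mm) begins 61 mm behind the grasp point.
Start: joints at [-1.281, 0.359, 1.51, -0, 1.272, -0.115], TCP at [0.236, -0.551, 0.203] pointing down, gripper open.
Joint ranges: [-2.97, 2.97], [-1.01, 2.36], [0.21, 2.38], [-0.96, 4.11], [0.2, 2.71], [-2.98, 2.98]. Speed limits (rad/s): [2.39, 2.39, 3.14, 3.14, 3.14, 3.14].

## Interface

Orientations are given as a 3x3 rotation matrix whose columns are the frame's x, y, z axes.
In Python, from workcell import manip gives the robot as it stands.
- The arm moves only by the shell command python3 -m handwheel 'ROWS' [FORCE]. ROWS is text: rows parted by semicolons, each of 5 numbers parted by spaces: the shift along the world's x, y, z in m, then the turn about the world's z in degrees, then the closure, from 0 (fully open) to 1 (shut). A call has 1 to 12 rows; each row is the pose to reach, as a shift and turn from the pose commanded when the call began; what a row does not reach only later rows make up. A row lasts 1/8 s, in which the tool goes at most 62.5 mm and 10.7 degrees, less where a joint would pass 70% of its speed; a pose out of reach is approached as far as the arm can. A call with a gripper value outside its range is refused whole. The fingers move at their own pace and stop on an object; FORCE is the grip in N (left out, the last holds). Time passes only in rows, so rows that repeat a pose let the fingers close. It gives the time, the measured TCP pose, the force, the opening and the grip force at its end, in the units of the state.
- manip.get_state(): the state, without advancing time (a new reading comes with each control period).
- manip.grab_frame(name): name is "scene" or "side" or "wrist"; returns the picture (420x560x3 uint8, red, green, blue); there is no depth.
- manip.calibration(name): a dict with "fx", "fy", "cx", "cy" (pixels), "k1" (the pictures are not rectified: a ray, as slopes to the right and down, at radius r is drawn at 1 + k1 r^2 times it, then the intrinsics apply), "cam_to_world" (4x4, takes a point from camera to world coordinates). Camera axes: x right, y down, z forward; pixel columns grow to the right and rows downward; lengths in m; the calibration is good to about 2 mm. A picture is of the moment at which its call begins: read the wrist's pose just before it. calibration takes no time and is no camera call; for the wrist camera it gives the pose at the moment of the call.
- manip.close_job(): hands the job in; it is judged then, once.
Trained networks look in the newest picture that a camera, given by its name, has taken for a name from the list of things; names that differ only in an ending like _2 or _b are one class to them, and where a whole thing is asked for, a point or a joint stands for the part that bears it (a point fixed in the world has none). Each returns a list of dicts, best first, with "confidence" (0 to 1); they miss things now and then, are a little off and sometimes report something else, mostly with a low value. They report only what shows in the picture. A call takes as long as a camera call.
- manip.silhouettes(label, camera): "mask" (420x560 bool, what is visible of it) and "xy" ([column, row] in pixels, amid what is visible of it).
The state is a dict: "t": time; "joint_pos": joint angles; "qd": joint speeds; "effort": joint torques, N m; "tcp_pos": TCP position; "tcp_rot": TCP orientation; "ft_force": force on the tool from outside, world axes, zero at the start; "moment": the same for the moment, N m; "opening": finger opening in m; "grip_force": force on a finger pad.
Only numpy, scipy, OpenCV 4.12 (cv2) and the standard library are available. Lean on these libraries where they do the work, as an engineer would, in place of code of your own. Each camera call takes 0.05 s, during which the arm holds its last target. There are 200 camera calls.

## Working session

There is one attempt and no reset: what is moved stays moved. The work goes in short steps, Python scripts to look and compute and a shell command to move; the robot and the scene stay as the last step left them, time stands still between calls to the robot, and variables do not carry over. Pictures are saved under pics/ and viewed, at most 10 in all, crops included, and the job is handed in when it is done.

```bash
mkdir -p pics; ls
cat > h.py <<'E'
import numpy as np,cv2
from workcell import manip
def ray(c,uv):
    uv=np.asarray(uv,float).reshape(-1,2)
    d=np.c_[(uv[:,0]-c['cx'])/c['fx'],(uv[:,1]-c['cy'])/c['fy']]
    s=d.copy()
    for _ in range(20): s=d/(1+c['k1']*(s**2).sum(1,keepdims=True))
    T=np.array(c['cam_to_world']); return T[:3,3],np.c_[s,np.ones(len(s))]@T[:3,:3].T
def onz(c,uv,z):
    o,d=ray(c,uv); return o+d*((z-o[2])/d[:,2])[:,None]
def proj(c,P):
    T=np.array(c['cam_to_world']); p=(np.asarray(P,float).reshape(-1,3)-T[:3,3])@T[:3,:3]
    s=p[:,:2]/p[:,2:]; s=s*(1+c['k1']*(s**2).sum(1,keepdims=True))
    return np.c_[s[:,0]*c['fx']+c['cx'],s[:,1]*c['fy']+c['cy']]
def save(n,im): cv2.imwrite(f'pics/{n}.png',im[:,:,::-1])
E
python3 - <<'E'
from h import *
for n in("scene","side"):
    im=manip.grab_frame(n); save(n+'1',im); np.save(n+'.npy',im)
    c=manip.calibration(n); print(n,np.round(c['cam_to_world'],3).tolist(),c['fx'],c['k1'])
    for l in("frame","rail","sheet","glue","dish","tape","stapler"):
        for r in manip.silhouettes(l,n)[:1]:
            ys,xs=np.nonzero(r['mask']); print(l,round(r['confidence'],2),r['xy'],xs.min(),xs.max(),ys.min(),ys.max(), np.round(onz(c,r['xy'],.01),3))
            np.save(f'm_{n}_{l}.npy',r['mask'])
s=manip.get_state();print(s['t'],s['tcp_pos'],s['tcp_rot'],s['ft_force'],s['opening'])
E
```

```text
pics
scene [[0.451, 0.699, -0.555, 1.03], [0.892, -0.356, 0.278, -0.199], [-0.003, -0.62, -0.784, 0.64], [0.0, 0.0, 0.0, 1.0]] 381.36363220850075 -0.10068685379172716
frame 0.76 [270.9, 256.6] 177 378 180 345 [[ 0.67  -0.055  0.01 ]]
rail 0.84 [242.4, 212.2] 191 298 186 239 [[ 0.544 -0.062  0.01 ]]
sheet 0.68 [268.9, 254.6] 177 379 181 345 [[ 0.664 -0.057  0.01 ]]
glue 0.83 [127.9, 234.7] 117 142 219 251 [[ 0.491 -0.296  0.01 ]]
dish 0.79 [321.4, 157.8] 303 337 144 170 [[0.477 0.168 0.01 ]]
tape 0.83 [367.4, 186.1] 348 390 178 216 [[0.602 0.215 0.01 ]]
stapler 0.78 [158.6, 310.0] 125 189 277 342 [[ 0.681 -0.282  0.01 ]]
side [[-0.981, -0.106, 0.161, 0.401], [-0.193, 0.603, -0.774, 0.823], [-0.015, -0.79, -0.612, 0.7], [0.0, 0.0, 0.0, 1.0]] 506.8231391619417 -0.18023251513190328
frame 0.67 [251.3, 214.9] 181 307 162 260 [[ 0.65  -0.003  0.01 ]]
rail 0.89 [299.8, 207.4] 292 307 167 246 [[ 0.551 -0.047  0.01 ]]
sheet 0.7 [296.8, 210.6] 292 306 168 244 [[ 0.555 -0.035  0.01 ]]
glue 0.56 [329.8, 143.8] 322 334 124 156 [[ 0.519 -0.33   0.01 ]]
dish 0.78 [312.4, 271.4] 292 336 255 288 [[0.493 0.144 0.01 ]]
tape 0.77 [234.2, 269.7] 212 258 261 302 [[0.641 0.166 0.01 ]]
stapler 0.76 [264.8, 141.8] 240 290 131 154 [[ 0.691 -0.311  0.01 ]]
0.8 [ 0.23631992 -0.55146024  0.2032511 ] [[ 9.19167071e-01  3.93867865e-01  2.12724739e-05]
 [ 3.93867862e-01 -9.19167069e-01  7.88345986e-05]
 [ 5.06033726e-05 -6.40836233e-05 -9.99999997e-01]] [ 0.83180989  1.55413579 -0.48512334] 0.08796684610805118
```

Run:
```python
from h import *
a=np.load('scene.npy')[140:360,100:400]; save('scene_c',cv2.resize(a,None,fx=2.6,fy=2.6,interpolation=3))
a=np.load('side.npy')[110:310,165:345]; save('side_c',cv2.resize(a,None,fx=3,fy=3,interpolation=3))
```

```text
(no output)
```

View pics/scene_c.png

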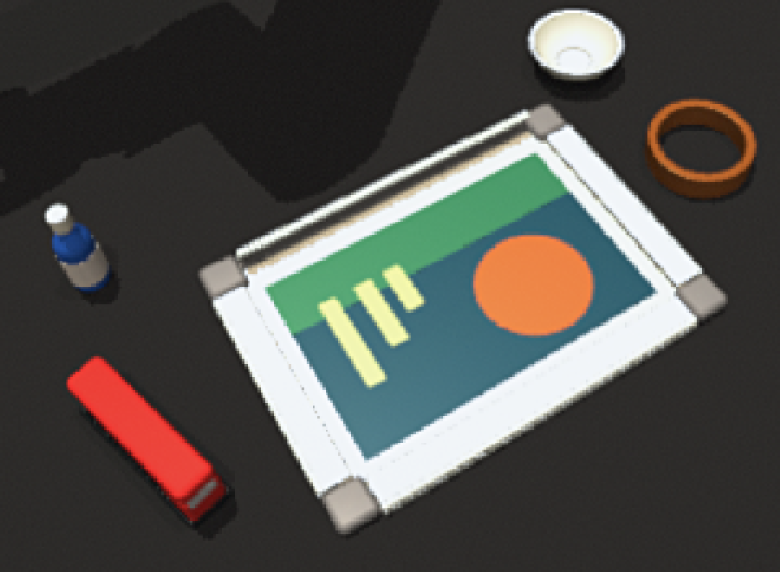

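View pics/side_c.png

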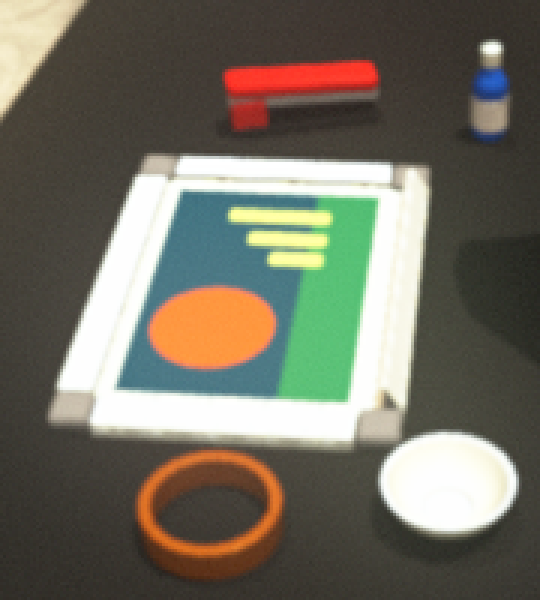

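The crops show the frame with its four grey caps and the flap up on the robot side. In the scene crop the caps are at (222,275), (545,121), (702,296) and (350,503). The glue bottle and stapler are on the right, the dish and tape on the left.

Run:
```python
from h import *
from scipy.optimize import least_squares
sc=np.array([[222,275],[545,121],[702,294],[350,500]])/2.6+[100,140]
si=np.array([[412,174],[379,423],[70,406],[158,164]])/3+[165,110]
L=np.array([[-104.5,-148],[-104.5,148],[104.5,148],[104.5,-148]])/1e3
C={n:manip.calibration(n) for n in("scene","side")}
def W(p,l,z):
    c,s=np.cos(p[2]),np.sin(p[2]); l=np.asarray(l).reshape(-1,2); return np.c_[p[0]+c*l[:,0]-s*l[:,1],p[1]+s*l[:,0]+c*l[:,1],np.zeros(len(l))+z]
f=lambda p,ns=("scene","side"):np.concatenate([(proj(C[n],W(p,L,.0135))-{"scene":sc,"side":si}[n]).ravel() for n in ns])
for ns in(("scene",),("side",),("scene","side")):
    r=least_squares(lambda p:f(p,ns),[.65,-.05,0]); print(ns,np.round(r.x,4),np.round(r.fun,1))
p=r.x; np.save('pose.npy',p)
print('ends',W(p,[[-.1055,.1315],[-.1055,0],[-.1055,-.1315]],.012).round(4))
# flap angle: free-edge line in scene / side
for n,q in(("scene",np.array([[238,250],[528,115]])/2.6+[100,140]),):
    for a in(.6,.7,.8,.9,1,1.1,1.2):
        P=W(p,[[-.117+.0225*np.cos(a)-.003*np.sin(a),y] for y in(-.1315,.1315)],.009+.0225*np.sin(a)+.003*np.cos(a)); print(a,(proj(C[n],P)-q).round(1).tolist(), ((proj(C['side'],P)-[165,110])*3).round().tolist())
c=C["scene"]
print('glue base',onz(c,np.array([[92,285]])/2.6+[100,140],.0),'dish',onz(c,np.array([[576,45]])/2.6+[100,140],.03))
print('tape',onz(c,np.array([[701,140]])/2.6+[100,140],.024))
```

```text
('scene',) [ 0.6624 -0.0387  0.096 ] [ 0.  -0.3 -0.1 -1.1  0.4  0.1 -0.3  0.7]
('side',) [ 0.6609 -0.0388  0.0963] [-0.4  0.4 -0.2 -0.   0.3 -0.3  0.3  0.4]
('scene', 'side') [ 0.6617 -0.0388  0.0965] [-0.1 -0.5 -0.3 -1.3  0.1 -0.2 -0.4  0.4 -0.8  0.3 -0.5 -0.1 -0.  -0.4
 -0.1  0.3]
ends [[ 0.544   0.0819  0.012 ]
 [ 0.5567 -0.0489  0.012 ]
 [ 0.5694 -0.1798  0.012 ]]
0.6 [[1.1, 3.9], [1.3, 2.0]] [[403.0, 175.0], [373.0, 394.0]]
0.7 [[0.7, 2.9], [0.9, 1.0]] [[405.0, 173.0], [375.0, 392.0]]
0.8 [[0.2, 1.8], [0.5, 0.0]] [[407.0, 172.0], [378.0, 391.0]]
0.9 [[-0.4, 0.8], [0.0, -0.9]] [[409.0, 171.0], [381.0, 389.0]]
1 [[-0.9, -0.2], [-0.5, -1.8]] [[412.0, 170.0], [384.0, 388.0]]
1.1 [[-1.4, -1.2], [-1.0, -2.7]] [[414.0, 169.0], [387.0, 387.0]]
1.2 [[-1.9, -2.2], [-1.6, -3.5]] [[417.0, 168.0], [390.0, 387.0]]
glue base [[ 0.52654233 -0.29106609  0.        ]] dish [[0.49301537 0.1576357  0.03      ]]
tape [[0.63194678 0.19703424 0.024     ]]
```

```bash
python3 -m handwheel '0.015 0.025 0 5 0.2; 0.045 0.070 0 12 0.5; 0.075 0.118 0 19 0.8; 0.105 0.166 0 26 1; 0.135 0.213 0 33 1; 0.165 0.260 0 40 1; 0.195 0.308 0 47 1; 0.225 0.355 0 54 1; 0.255 0.403 0 61 1; 0.285 0.450 0 67 1; 0.308 0.486 0 72 1; 0.318 0.502 0 72.3 1' 10
python3 -m handwheel '0 0 0 0 1; 0 0 0 0 1; 0 0 0 0 1'
python3 - <<'E'
from h import *
s=manip.get_state(); c=manip.calibration("wrist"); im=manip.grab_frame("wrist"); save('w1',im)
p=np.load('pose.npy'); print(s['t'],s['tcp_pos'],np.round(s['tcp_rot'],3).tolist(),s['ft_force'],s['opening'],np.round(c['cam_to_world'],3).tolist())
cc,ss=np.cos(p[2]),np.sin(p[2])
W=lambda x,y,z:[p[0]+cc*x-ss*y,p[1]+ss*x+cc*y,z]
print(proj(c,[W(-.12,-.1315,.009),W(-.12,.1315,.009),W(-.1045,-.148,.0135),W(-.1045,.148,.0135),W(-.104,0,.028)]).round())
print(proj(c,[np.array(s['tcp_pos'])-[0,0,.014]]))
E
```

```text
t: 2.3
tcp_pos: [0.5553, -0.0476, 0.2033]
tcp_rot: [[-0.098, 0.995, 0.0], [0.995, 0.098, 0.0], [0.0, 0.0, -1.0]]
ft_force: [0.4, 0.5, -0.2]
opening: 0.0001
grip_force: 0.0
t: 2.68
tcp_pos: [0.5536, -0.0508, 0.2032]
tcp_rot: [[-0.094, 0.996, -0.0], [0.996, 0.094, -0.0], [-0.0, -0.0, -1.0]]
ft_force: [-0.4, 0.7, 0.5]
opening: 0.0005
grip_force: 0.0
2.675 [ 0.55362112 -0.05078044  0.20323264] [[-0.094, 0.996, -0.0], [0.996, 0.094, -0.0], [-0.0, -0.0, -1.0]] [-0.4089056   0.72060993  0.49450174] 0.0005237090437162278 [[0.996, 0.091, 0.023, 0.546], [0.094, -0.961, -0.26, 0.02], [-0.001, 0.261, -0.965, 0.384], [0.0, 0.0, 0.0, 1.0]]
[[274. 293.]
 [272.  44.]
 [288. 308.]
 [288.  24.]
 [289. 183.]]
[[284.21463937 240.34396815]]
```

View pics/w1.png

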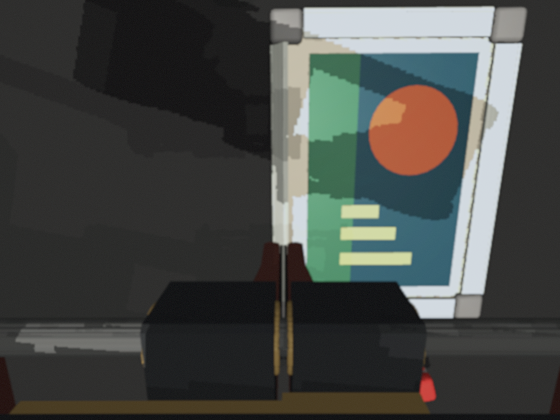

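The wrist view agrees with the frame pose: the cap is at about (287,25) and was predicted at (288,24). The flap's free edge is near column 287 and the closed fingertips are over it. I'll descend and press the free edge down.

```bash
python3 -m handwheel '0 0 -0.03 0 1; 0 0 -0.08 0 1; 0 0 -0.13 0 1; 0 0 -0.145 0 1; 0 0 -0.147 0 1; 0 0 -0.147 0 1'
python3 -m handwheel '0 0 -0.004 0 1; 0 0 -0.008 0 1; 0 0 -0.012 0 1; 0 0 -0.015 0 1;0 0 -0.015 0 1'
```

```text
t: 3.48
tcp_pos: [0.5557, -0.05, 0.0578]
tcp_rot: [[-0.095, 0.995, 0.003], [0.995, 0.095, -0.001], [-0.001, 0.002, -1.0]]
ft_force: [0.1, -0.1, 0.4]
opening: 0.0006
grip_force: 0.0
t: 4.1
tcp_pos: [0.554, -0.0494, 0.0409]
tcp_rot: [[-0.096, 0.995, -0.001], [0.995, 0.096, 0.0], [0.0, -0.001, -1.0]]
ft_force: [0.1, -0.8, 0.3]
opening: 0.0008
grip_force: 0.0
```

```bash
python3 -m handwheel '0 0 -0.002 0 1; 0 0 -0.004 0 1; 0 0 -0.006 0 1; 0 0 -0.006 0 1'; python3 -m handwheel '0 0 -0.002 0 1; 0 0 -0.004 0 1; 0 0 -0.006 0 1;0 0 -0.006 0 1'
python3 - <<'E'
from h import *
im=manip.grab_frame("side"); save('s2',cv2.resize(im[110:310,165:345],None,fx=3,fy=3,interpolation=3))
E
```

```text
t: 4.6
tcp_pos: [0.5541, -0.0494, 0.035]
tcp_rot: [[-0.096, 0.995, -0.0], [0.995, 0.096, 0.0], [0.0, -0.0, -1.0]]
ft_force: [-0.8, 0.2, 0.2]
opening: 0.0007
grip_force: 0.0
t: 5.1
tcp_pos: [0.5541, -0.0495, 0.029]
tcp_rot: [[-0.096, 0.995, -0.0], [0.995, 0.096, 0.0], [0.0, -0.0, -1.0]]
ft_force: [0.4, 0.0, -0.3]
opening: 0.0002
grip_force: 0.0
```

View pics/s2.png

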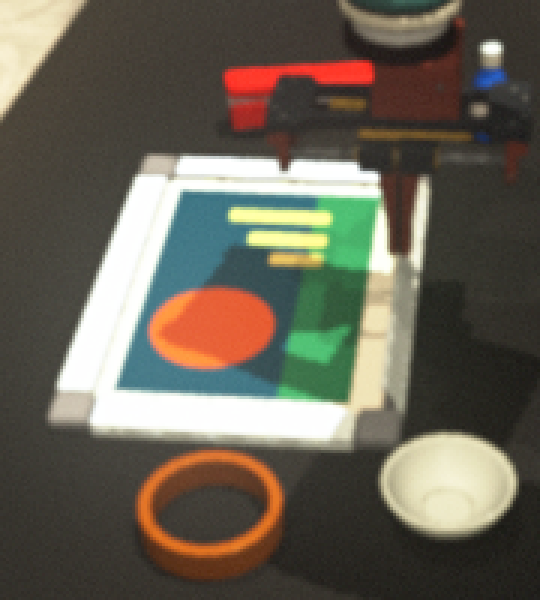

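The side view shows the tips on the rail line near (400,250), but the forces read almost zero. I'll check the flap angle in the scene view.

Run:
```python
from h import *
im=manip.grab_frame("scene"); a=im[170:270,160:330]
b=np.load('scene.npy')[170:270,160:330]
save('sc2',cv2.resize(np.vstack([b,a]),None,fx=3,fy=3,interpolation=3))
s=manip.get_state();print(s['ft_force'],s['moment'],s['tcp_pos'])
```

```text
[ 0.43276315 -0.58805057  0.56110439] [-0.06670446 -0.13240297 -0.00643915] [ 0.55425858 -0.04950749  0.02919223]
```

View pics/sc2.png

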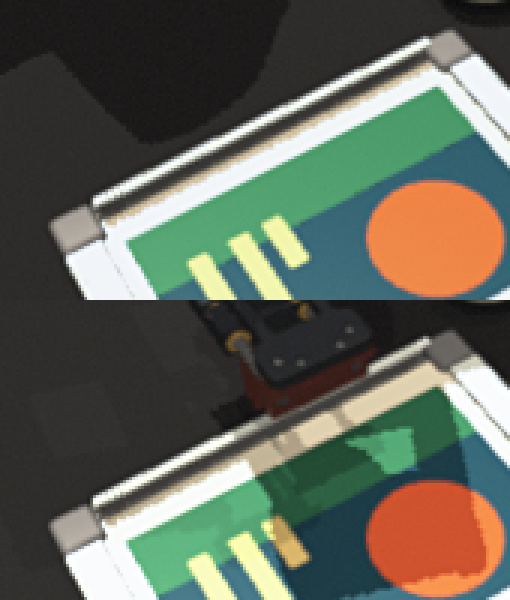

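The flap looks unmoved and the fingers sit on its outer side. I'll overlay the models on a larger view.

Run:
```python
from h import *
s=manip.get_state(); im=manip.grab_frame("scene"); c=manip.calibration("scene"); p=np.load('pose.npy')
x0,y0,k=188,180,6.2
b=cv2.resize(im[y0:y0+95,x0:x0+128],None,fx=k,fy=k,interpolation=3)
cc,ss=np.cos(p[2]),np.sin(p[2]); W=lambda x,y,z:[p[0]+cc*x-ss*y,p[1]+ss*x+cc*y,z]
q=lambda P:tuple(int(v) for v in (proj(c,P)[0]-[x0,y0]+.5)*k)
for a,col in((0,(255,0,0)),(.5,(255,255,0)),(.85,(0,255,0)),(1.1,(0,255,255))):
    e=lambda y:W(-.117+.0225*np.cos(a)-.003*np.sin(a),y,.009+.0225*np.sin(a)+.003*np.cos(a))
    cv2.line(b,q(e(-.1315)),q(e(.1315)),col,1)
    print(a,W(-.117+.0225*np.cos(a),0,.009+.0225*np.sin(a)))
t=np.array(s['tcp_pos']);R=np.array(s['tcp_rot'])
cor=[q(t+R@[i*.01,j*.0135,.014]) for i,j in((-1,-1),(-1,1),(1,1),(1,-1))]
cv2.polylines(b,[np.array(cor)],1,(255,0,255),1); save('ov',b)
f=R@[0,0,.014]+t-[p[0],p[1],0]; print('tip in frame',cc*f[0]+ss*f[1],-ss*f[0]+cc*f[1],f[2])
```

```text
0 [np.float64(0.5676539410246142), np.float64(-0.04788603755420069), np.float64(0.009)]
0.5 [np.float64(0.5649123759095435), np.float64(-0.04815155210878785), np.float64(0.019787074618594566)]
0.85 [np.float64(0.5600391897263307), np.float64(-0.048623509477862634), np.float64(0.02590380911565658)]
1.1 [np.float64(0.5554171074870794), np.float64(-0.04907114798196883), np.float64(0.029052165601382296)]
tip in frame -0.10799166109805451 -0.0003224316931454557 0.015192232279796413
```

View pics/ov.png

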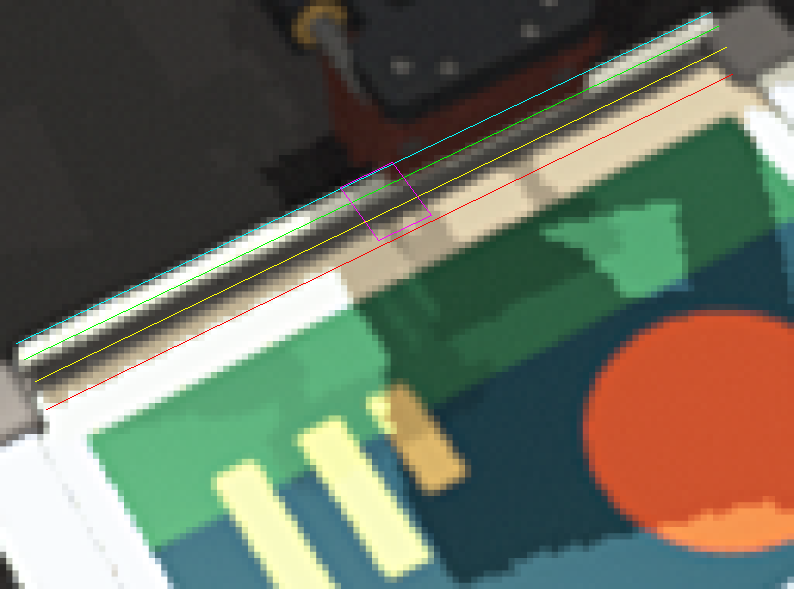

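Run:
```python
from h import *
s=manip.get_state(); im=manip.grab_frame("scene"); c=manip.calibration("scene"); p=np.load('pose.npy'); b=np.load('scene.npy')
for col in(196,204,212,290,296): 
    r=slice(186,250) if col<250 else slice(178,215)
    r0=np.where(b[r,col].astype(int).sum(1)>0)[0]
    print(col,r.start,'before',b[r,col].mean(1).astype(int).tolist()); print('after',im[r,col].mean(1).astype(int).tolist())
S=manip.calibration("side"); sd=manip.grab_frame("side")
t=np.array(s['tcp_pos']); 
for h in(.014,0,-.03): print('side crop',((proj(S,t-[0,0,h])-[165,110]+.5)*3).round(), 'scene',proj(c,t-[0,0,h]).round(1))
k=8;x0,y0=280,160
a=cv2.resize(sd[y0:y0+70,x0:x0+45],None,fx=k,fy=k,interpolation=3)
a0=cv2.resize(np.load('side.npy')[y0:y0+70,x0:x0+45],None,fx=k,fy=k,interpolation=3)
R=np.array(s['tcp_rot'])
cor=[(proj(S,t+R@[i*.01,j*.0135,.014])[0]-[x0,y0]+.5)*k for i,j in((-1,-1),(-1,1),(1,1),(1,-1))]
cv2.polylines(a,[np.array(cor).astype(int)],1,(255,0,255),1)
save('sd',np.hstack([a0,a]))
```

```text
196 186 before [27, 26, 23, 26, 27, 25, 26, 26, 26, 26, 26, 26, 26, 24, 27, 28, 26, 25, 25, 26, 27, 30, 42, 44, 44, 43, 43, 43, 44, 43, 44, 43, 44, 42, 45, 43, 43, 43, 44, 43, 46, 43, 42, 42, 41, 33, 67, 196, 255, 241, 177, 93, 48, 52, 55, 66, 113, 163, 188, 234, 251, 251, 250, 250]
after [45, 44, 45, 44, 44, 46, 46, 44, 43, 45, 45, 44, 45, 44, 46, 44, 45, 47, 49, 48, 49, 50, 49, 49, 49, 48, 49, 48, 48, 50, 49, 50, 49, 48, 44, 45, 45, 44, 45, 45, 44, 45, 45, 44, 42, 34, 71, 210, 255, 248, 190, 103, 57, 59, 61, 74, 114, 153, 177, 239, 255, 255, 255, 255]
204 186 before [24, 25, 27, 28, 26, 27, 24, 25, 27, 25, 24, 25, 28, 25, 24, 25, 28, 26, 25, 28, 25, 27, 27, 25, 24, 25, 28, 24, 27, 34, 45, 44, 43, 43, 44, 43, 45, 45, 44, 42, 40, 36, 74, 193, 254, 252, 222, 111, 59, 51, 55, 68, 109, 163, 185, 196, 232, 246, 245, 244, 246, 249, 236, 165]
after [44, 44, 45, 45, 44, 44, 46, 44, 45, 46, 44, 44, 46, 44, 44, 47, 46, 45, 45, 44, 45, 45, 46, 45, 46, 44, 43, 45, 44, 44, 46, 45, 44, 44, 45, 44, 43, 44, 44, 45, 41, 34, 79, 209, 255, 253, 233, 122, 66, 58, 61, 75, 110, 154, 173, 188, 238, 252, 2
[... 762 characters left out ...]
 111, 113, 114, 113, 113, 114]
after [22, 23, 22, 24, 22, 20, 25, 24, 24, 69, 151, 211, 193, 142, 91, 60, 58, 71, 126, 190, 207, 204, 202, 202, 202, 204, 207, 185, 97, 63, 68, 68, 69, 68, 67, 90, 126]
296 178 before [43, 45, 45, 44, 40, 38, 86, 187, 251, 242, 152, 79, 51, 58, 69, 109, 171, 190, 219, 247, 245, 244, 245, 249, 240, 150, 105, 109, 111, 112, 112, 112, 112, 113, 112, 113, 113]
after [29, 28, 28, 30, 26, 24, 59, 139, 205, 194, 140, 90, 59, 64, 75, 120, 188, 208, 203, 202, 202, 203, 204, 207, 187, 104, 65, 67, 71, 68, 69, 71, 69, 68, 91, 127, 119]
side crop [[401. 286.]] scene [[249.7 212. ]]
side crop [[401. 270.]] scene [[249.2 207.7]]
side crop [[401. 237.]] scene [[248.  198.3]]
```

View pics/sd.png

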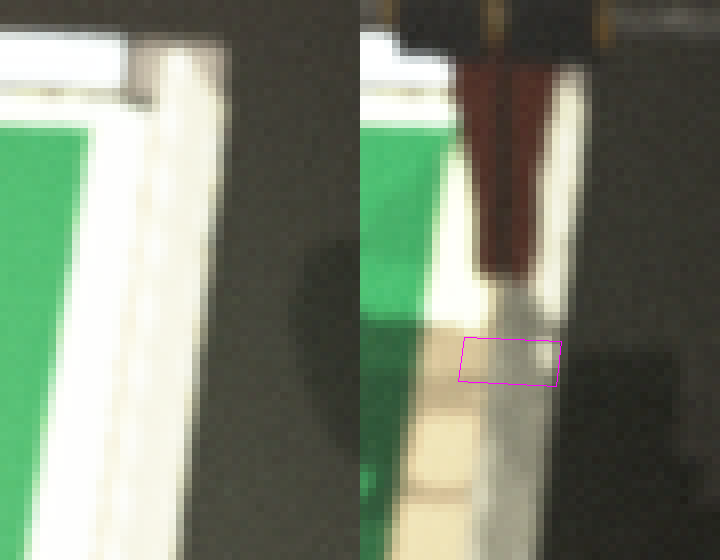

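The flap is unmoved. In the side view the fingertips end about 10 px above where they should be, so they look roughly 25–30 mm higher than the reported pose says. I'll test that with the wrist view, fitting the height of the frame, and by triangulating the tip from both fixed cameras.

Run:
```python
from h import *
from scipy.optimize import least_squares
c=manip.calibration("wrist"); T=np.array([[0.996, 0.091, 0.023, 0.546], [0.094, -0.961, -0.26, 0.02], [-0.001, 0.261, -0.965, 0.384],[0,0,0,1]])
cw=dict(c); cw['cam_to_world']=T
L=np.array([[-104.5,148],[104.5,148],[104.5,-148]])/1e3; uv=np.array([[287,25],[509,24],[467,306]])
def W(p,z):
    a,b=np.cos(p[2]),np.sin(p[2]); return np.c_[p[0]+a*L[:,0]-b*L[:,1],p[1]+b*L[:,0]+a*L[:,1],np.zeros(3)+z]
r=least_squares(lambda q:(proj(cw,W(q,q[3]))-uv).ravel(),[.66,-.04,.1,.0135]); print('wrist fit, cap z',r.x.round(4),r.fun.round(1))
# triangulate tip: side (298.1,194.7), scene approx from overlay (375,170)/6.2
s=manip.get_state(); t=np.array(s['tcp_pos']);print(t)
for n,uv in(("side",(298.1,194.7)),("scene",(375/6.2+187.5,170/6.2+179.5))):
    C=manip.calibration(n)
    rr=least_squares(lambda z:(proj(C,[t[0],t[1],z[0]])[0]-uv),[.02]); print(n,'tip z',rr.x,rr.fun.round(1))
C={n:manip.calibration(n) for n in("side","scene")}
```

```text
wrist fit, cap z [ 0.6599 -0.0389  0.0946  0.0093] [-0.2 -0.2  0.1  0.3  0.2 -0.2]
[ 0.55432341 -0.04946633  0.02927136]
side tip z [0.04277371] [0.2 0. ]
scene tip z [0.03243027] [ 1.1 -0.1]
```

The wrist fit puts the cap height at 9 mm against the true 13.5 mm, so the arm pose is sound. The visible finger ends are higher than I assumed, about 14 mm behind the TCP, and they are about 15 mm thick in total. I'll keep going down in small steps, 4 mm further out, and watch the force.

```bash
python3 -m handwheel '-0.004 0 -0.003 0 1; -0.004 0 -0.006 0 1; -0.004 0 -0.009 0 1; -0.004 0 -0.009 0 1' | egrep 'tcp_pos|ft'; python3 -m handwheel '0 0 -0.002 0 1; 0 0 -0.004 0 1; 0 0 -0.006 0 1'| egrep 'tcp_pos|ft'
python3 - <<'E'
from h import *
sd=manip.grab_frame("side"); im=manip.grab_frame("scene")
a=cv2.resize(sd[160:250,270:330],None,fx=6,fy=6,interpolation=3); b=cv2.resize(im[180:270,190:255],None,fx=6,fy=6,interpolation=3)
save('p3',np.hstack([a,b]))
E
```

```text
tcp_pos: [0.5501, -0.0494, 0.0199]
ft_force: [-0.1, -0.0, 0.4]
tcp_pos: [0.5503, -0.0495, 0.0141]
ft_force: [0.5, -1.0, 0.1]
```

View pics/p3.png

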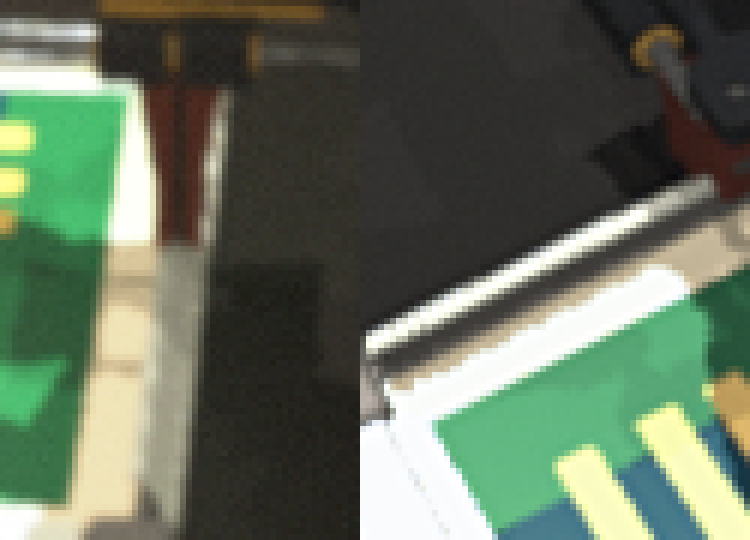

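TCP height is 14 mm with no contact, so the real tips are well behind where the description puts them. The side view shows the tips just at the flap edge, at crop position (180,243). I'll continue in 2 mm steps.

```bash
for i in 1; do :; done; python3 -m handwheel '0 0 -0.002 0 1; 0 0 -0.002 0 1' | egrep 'tcp_pos|ft'; python3 -m handwheel '0 0 -0.002 0 1; 0 0 -0.002 0 1'| egrep 'tcp_pos|ft';python3 -m handwheel '0 0 -0.002 0 1; 0 0 -0.002 0 1'| egrep 'tcp_pos|ft'
cat > chk.py <<'E'
from h import *
b=np.load('scene.npy')
im=manip.grab_frame("scene")
for col in(196,204,212): print(col,b[222:248,col].mean(1).astype(int).tolist(),im[222:248,col].mean(1).astype(int).tolist())
E
python3 chk.py
```

```text
tcp_pos: [0.5502, -0.0495, 0.0121]
ft_force: [-0.6, 0.6, 0.2]
tcp_pos: [0.5502, -0.0495, 0.0101]
ft_force: [0.0, 0.6, -0.0]
tcp_pos: [0.552, -0.0494, 0.0088]
ft_force: [1.7, 2.1, 3.3]
196 [43, 43, 44, 43, 46, 43, 42, 42, 41, 33, 67, 196, 255, 241, 177, 93, 48, 52, 55, 66, 113, 163, 188, 234, 251, 251] [46, 47, 45, 47, 46, 47, 45, 45, 46, 42, 33, 74, 216, 255, 253, 220, 85, 54, 59, 63, 110, 158, 184, 242, 255, 255]
204 [45, 45, 44, 42, 40, 36, 74, 193, 254, 252, 222, 111, 59, 51, 55, 68, 109, 163, 185, 196, 232, 246, 245, 244, 246, 249] [45, 46, 44, 46, 45, 44, 35, 64, 193, 255, 253, 224, 92, 54, 60, 73, 111, 158, 178, 194, 241, 254, 251, 250, 251, 254]
212 [43, 37, 45, 135, 235, 252, 222, 115, 59, 53, 54, 66, 115, 168, 186, 199, 233, 246, 245, 245, 246, 249, 237, 166, 118, 120] [45, 44, 40, 52, 147, 243, 253, 224, 93, 56, 60, 64, 110, 161, 179, 200, 242, 254, 251, 251, 252, 254, 248, 178, 127, 133]
```

Contact: 3.3 N, and the flap has moved by 1 px, about 0.1 rad. I'll keep folding it down.

```bash
for i in 1; do :; done; python3 -m handwheel '0 0 -0.001 0 1; 0 0 -0.002 0 1' | egrep 'tcp_pos|ft'; python3 -m handwheel '0 0 -0.001 0 1; 0 0 -0.002 0 1'| egrep 'tcp_pos|ft';python3 -m handwheel '0 0 -0.001 0 1; 0 0 -0.002 0 1'| egrep 'tcp_pos|ft'
python3 chk.py
```

```text
tcp_pos: [0.5536, -0.0494, 0.0076]
ft_force: [4.3, 3.8, 10.8]
tcp_pos: [0.5553, -0.0493, 0.0062]
ft_force: [7.3, 7.0, 11.9]
tcp_pos: [0.5566, -0.0495, 0.0045]
ft_force: [8.6, 4.4, 9.1]
196 [43, 43, 44, 43, 46, 43, 42, 42, 41, 33, 67, 196, 255, 241, 177, 93, 48, 52, 55, 66, 113, 163, 188, 234, 251, 251] [45, 45, 46, 45, 46, 45, 45, 45, 44, 44, 34, 68, 190, 248, 244, 246, 237, 212, 184, 109, 97, 153, 175, 182, 196, 241]
204 [45, 45, 44, 42, 40, 36, 74, 193, 254, 252, 222, 111, 59, 51, 55, 68, 109, 163, 185, 196, 232, 246, 245, 244, 246, 249] [46, 45, 45, 46, 44, 41, 35, 76, 197, 252, 243, 246, 241, 218, 190, 114, 78, 113, 154, 174, 178, 234, 254, 252, 252, 254]
212 [43, 37, 45, 135, 235, 252, 222, 115, 59, 53, 54, 66, 115, 168, 186, 199, 233, 246, 245, 245, 246, 249, 237, 166, 118, 120] [43, 40, 36, 77, 192, 252, 243, 236, 223, 216, 192, 113, 76, 120, 159, 176, 198, 241, 253, 252, 252, 254, 240, 169, 126, 133]
```

The tool is being dragged in +x (8 N) by the flap edge. I'll lift to release it, then look.

```bash
python3 -m handwheel '0 0 0.003 0 1; 0 0 0.015 0 1; 0 0 0.03 0 1; 0 0 0.03 0 1' | egrep 'tcp_pos|ft|opening'
python3 - <<'E'
from h import *
sd=manip.grab_frame("side"); im=manip.grab_frame("scene"); np.save('sd4.npy',sd); np.save('sc4.npy',im)
a=cv2.resize(sd[160:260,270:330],None,fx=5,fy=5,interpolation=3); b=cv2.resize(im[170:270,185:305],None,fx=4,fy=5,interpolation=3)
save('p4',np.hstack([a,b]))
E
```

```text
tcp_pos: [0.5509, -0.0498, 0.0336]
ft_force: [-0.2, 0.2, -0.6]
opening: 0.0009
```

View pics/p4.png

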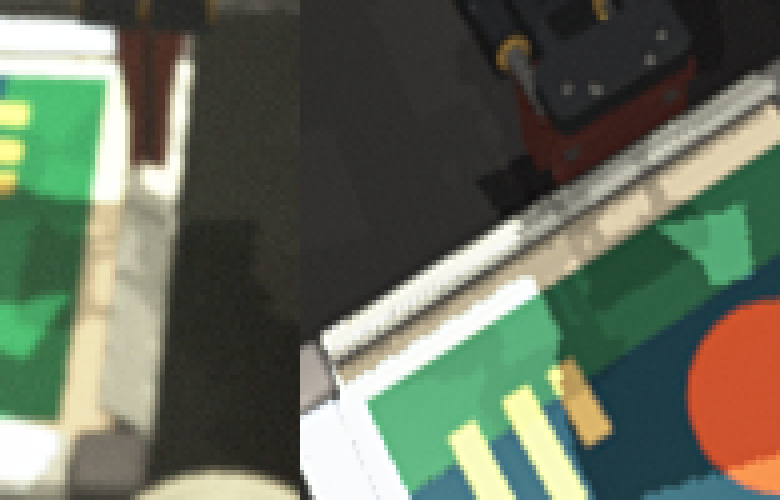

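The flap is folded most of the way and the frame has not moved. The geometry fits tips 14 mm behind the TCP, so shut contact should come at TCP z ≈ −0.002. I'll re-centre at frame x ≈ −106 and press lightly.

```bash
python3 -m handwheel '0.006 0.0006 -0.010 0 1; 0.006 0.0006 -0.024 0 1; 0.006 0.0006 -0.028 0 1; 0.006 0.0006 -0.029 0 1' | egrep 'tcp_pos|ft'; python3 -m handwheel '0 0 -0.001 0 1; 0 0 -0.002 0 1'| egrep 'tcp_pos|ft';python3 -m handwheel '0 0 -0.001 0 1; 0 0 -0.001 0 1'| egrep 'tcp_pos|ft'
python3 chk.py
```

```text
tcp_pos: [0.5574, -0.0488, 0.003]
ft_force: [3.4, 2.0, 3.0]
tcp_pos: [0.558, -0.0489, 0.002]
ft_force: [5.3, 3.0, 5.4]
tcp_pos: [0.5585, -0.0488, 0.0012]
ft_force: [5.6, 3.2, 3.7]
196 [43, 43, 44, 43, 46, 43, 42, 42, 41, 33, 67, 196, 255, 241, 177, 93, 48, 52, 55, 66, 113, 163, 188, 234, 251, 251] [44, 46, 44, 45, 44, 45, 44, 45, 44, 39, 40, 103, 228, 255, 250, 247, 248, 250, 240, 192, 159, 136, 123, 146, 176, 241]
204 [45, 45, 44, 42, 40, 36, 74, 193, 254, 252, 222, 111, 59, 51, 55, 68, 109, 163, 185, 196, 232, 246, 245, 244, 246, 249] [45, 45, 45, 44, 45, 41, 36, 79, 208, 255, 250, 247, 247, 249, 250, 227, 159, 128, 129, 153, 177, 234, 254, 252, 252, 255]
212 [43, 37, 45, 135, 235, 252, 222, 115, 59, 53, 54, 66, 115, 168, 186, 199, 233, 246, 245, 245, 246, 249, 237, 166, 118, 120] [44, 41, 35, 81, 204, 254, 250, 246, 247, 249, 250, 230, 167, 137, 125, 146, 176, 231, 254, 252, 252, 254, 228, 131, 119, 123]
```

```bash
python3 -m handwheel '0.002 0 -0.001 0 1; 0.002 0 -0.001 0 1' | egrep 'tcp_pos|ft'; python3 -m handwheel '0 0 -0.001 0 1; 0 0 -0.001 0 1'| egrep 'tcp_pos|ft';python3 -m handwheel '0 0 -0.001 0 1; 0 0 -0.001 0 1'| egrep 'tcp_pos|ft'
python3 chk.py
```

```text
tcp_pos: [0.5593, -0.0488, -0.0003]
ft_force: [4.5, 2.8, 4.0]
tcp_pos: [0.5595, -0.049, -0.0013]
ft_force: [4.7, 2.5, 4.1]
tcp_pos: [0.5582, -0.0491, -0.0027]
ft_force: [1.0, 0.5, 1.1]
196 [43, 43, 44, 43, 46, 43, 42, 42, 41, 33, 67, 196, 255, 241, 177, 93, 48, 52, 55, 66, 113, 163, 188, 234, 251, 251] [45, 44, 45, 44, 44, 45, 44, 43, 43, 39, 40, 102, 231, 255, 251, 248, 248, 248, 249, 252, 252, 212, 129, 119, 156, 240]
204 [45, 45, 44, 42, 40, 36, 74, 193, 254, 252, 222, 111, 59, 51, 55, 68, 109, 163, 185, 196, 232, 246, 245, 244, 246, 249] [44, 44, 45, 44, 42, 42, 36, 63, 150, 240, 253, 249, 248, 248, 249, 251, 254, 227, 134, 124, 157, 235, 254, 252, 252, 255]
212 [43, 37, 45, 135, 235, 252, 222, 115, 59, 53, 54, 66, 115, 168, 186, 199, 233, 246, 245, 245, 246, 249, 237, 166, 118, 120] [44, 39, 34, 82, 208, 255, 252, 248, 248, 248, 249, 251, 254, 223, 117, 119, 148, 231, 254, 252, 252, 254, 226, 131, 117, 123]
```

```bash
python3 -m handwheel '0 0 -0.0005 0 1; 0 0 -0.0005 0 1; 0 0 -0.0005 0 1' | egrep 'tcp_pos|ft'; python3 -m handwheel '0 0 -0.0005 0 1; 0 0 -0.0005 0 1; 0 0 -0.0005 0 1'| egrep '^t:|tcp_pos|ft'
python3 chk.py | sed 's/.*\] \[/[/'
python3 - <<'E'
from h import *
c=manip.calibration("scene");p=np.load('pose.npy');a,b=np.cos(p[2]),np.sin(p[2])
f=np.array(manip.get_state()['tcp_pos'][:2])-p[:2];print('tcp in frame',a*f[0]+b*f[1],-b*f[0]+a*f[1])
for ang in(0,.1,.2,.3):
    P=[[p[0]+a*x-b*y,p[1]+b*x+a*y,.009+.0225*np.sin(ang)+.003*np.cos(ang)] for y in(-.1315,-.08) for x in(-.117+.0225*np.cos(ang)-.003*np.sin(ang),)]
    q=proj(c,P); print(ang,[np.interp(k,q[:,0],q[:,1]).round(2) for k in(196,204,212)])
E
```

```text
tcp_pos: [0.557, -0.0488, -0.0037]
ft_force: [-0.8, -0.6, 1.2]
t: 11.12
tcp_pos: [0.5585, -0.0488, -0.0038]
ft_force: [-0.4, 0.3, 0.2]
[44, 44, 46, 44, 45, 44, 44, 44, 43, 41, 39, 88, 174, 241, 251, 249, 248, 248, 248, 250, 253, 235, 153, 122, 153, 238]
[45, 44, 45, 44, 42, 40, 35, 78, 212, 255, 252, 249, 248, 248, 248, 250, 253, 238, 144, 120, 155, 235, 254, 252, 252, 255]
[43, 41, 35, 81, 209, 255, 252, 249, 248, 248, 248, 249, 253, 246, 171, 120, 147, 231, 254, 251, 252, 254, 225, 130, 116, 122]
tcp in frame -0.10368669044116892 -7.215566554474341e-05
0 [np.float64(245.06), np.float64(241.14), np.float64(237.23)]
0.1 [np.float64(244.14), np.float64(240.23), np.float64(236.32)]
0.2 [np.float64(243.13), np.float64(239.23), np.float64(235.33)]
0.3 [np.float64(242.05), np.float64(238.15), np.float64(234.26)]
```

```bash
python3 -m handwheel '0 0 -0.001 0 1; 0 0 -0.001 0 1; 0 0 -0.001 0 1' | egrep 'tcp_pos|ft'; python3 -m handwheel '0 0 -0.001 0 1; 0 0 -0.001 0 1; 0 0 -0.001 0 1'| egrep '^t:|tcp_pos|ft'
python3 chk.py | sed 's/.*\] \[/[/'
```

```text
tcp_pos: [0.5585, -0.0489, -0.0047]
ft_force: [0.9, 0.9, 0.2]
t: 11.92
tcp_pos: [0.5584, -0.0489, -0.0058]
ft_force: [1.5, -0.0, 1.2]
[44, 43, 45, 44, 44, 45, 44, 44, 43, 39, 38, 98, 233, 255, 251, 249, 249, 249, 249, 249, 252, 255, 230, 127, 150, 239]
[44, 44, 44, 45, 43, 42, 34, 78, 213, 255, 253, 249, 249, 249, 249, 249, 251, 254, 233, 126, 125, 226, 254, 252, 252, 255]
[45, 41, 36, 79, 195, 255, 253, 249, 249, 249, 249, 249, 251, 254, 239, 135, 140, 229, 254, 252, 252, 254, 225, 130, 117, 123]
```

```bash
python3 -m handwheel '0 0 -0.0007 0 1; 0 0 -0.0007 0 1; 0 0 -0.0007 0 1' | egrep 'tcp_pos|ft'; python3 -m handwheel '0 0 -0.0007 0 1; 0 0 -0.0007 0 1; 0 0 -0.0007 0 1'| egrep '^t:|tcp_pos|ft'
python3 chk.py | sed 's/.*\] \[/[/'
```

```text
tcp_pos: [0.5583, -0.0489, -0.0065]
ft_force: [0.4, -0.9, 2.0]
t: 12.72
tcp_pos: [0.5584, -0.0489, -0.007]
ft_force: [1.0, 0.0, 3.9]
[44, 44, 43, 43, 43, 43, 44, 43, 43, 40, 38, 102, 232, 255, 251, 249, 249, 249, 249, 249, 250, 253, 246, 174, 145, 235]
[43, 45, 44, 44, 43, 40, 34, 76, 203, 255, 253, 249, 249, 249, 248, 249, 250, 252, 254, 213, 123, 218, 254, 251, 251, 254]
[41, 39, 37, 79, 192, 254, 252, 250, 249, 248, 249, 249, 250, 252, 253, 214, 132, 219, 254, 251, 251, 253, 223, 128, 115, 121]
```

```bash
python3 -m handwheel '0 0 -0.0005 0 1; 0 0 -0.0005 0 1; 0 0 -0.0005 0 1' | egrep 'tcp_pos|ft'; python3 -m handwheel '0 0 -0.0005 0 1; 0 0 -0.0005 0 1; 0 0 -0.0005 0 1'| egrep '^t:|tcp_pos|ft'
python3 chk.py | sed 's/.*\] \[/[/'
```

```text
tcp_pos: [0.5585, -0.0489, -0.0071]
ft_force: [-1.5, -0.3, 9.5]
t: 13.52
tcp_pos: [0.5585, -0.0489, -0.0072]
ft_force: [-1.1, 0.7, 13.2]
[43, 45, 44, 43, 43, 45, 42, 44, 42, 38, 37, 103, 233, 255, 251, 249, 249, 249, 249, 249, 250, 253, 246, 174, 145, 236]
[44, 43, 43, 41, 43, 40, 34, 76, 203, 255, 253, 249, 249, 249, 248, 249, 250, 252, 254, 213, 123, 219, 254, 251, 251, 254]
[44, 41, 36, 79, 191, 254, 252, 250, 249, 248, 249, 249, 250, 252, 253, 215, 132, 219, 254, 251, 251, 253, 223, 128, 116, 121]
```

The flap is on its solid stop: the free edge is at the predicted shut row, and the measured height stays at −0.0071 while the force rises. I'll lift and go to the left end.

```bash
python3 -m handwheel '0 0 0.008 0 1; -0.002 0.010 0.02 0 1; -0.006 0.045 0.02 0 1; -0.010 0.085 0.02 0 1; -0.0139 0.1197 0.02 0 1; -0.0139 0.1197 0.02 0 1; -0.0139 0.1197 0.010 0 1; -0.0139 0.1197 0.0035 0 1; -0.0139 0.1197 0.0025 0 1; -0.0139 0.1197 0.002 0 1'| egrep '^t:|tcp_pos|ft'; python3 -m handwheel '0 0 -0.0005 0 1; 0 0 -0.0007 0 1; 0 0 -0.0007 0 1'| egrep '^t:|tcp_pos|ft'
```

```text
t: 14.82
tcp_pos: [0.5443, 0.0702, -0.0065]
ft_force: [-0.7, 0.2, 0.7]
t: 15.2
tcp_pos: [0.5446, 0.0705, -0.0067]
ft_force: [0.1, -2.8, 1.2]
```

Run:
```python
from h import *
s=manip.get_state();p=np.load('pose.npy');a,b=np.cos(p[2]),np.sin(p[2])
f=np.array(s['tcp_pos'][:2])-p[:2];print('tcp in frame',a*f[0]+b*f[1],-b*f[0]+a*f[1])
sd=manip.grab_frame("side");im=manip.grab_frame("scene");w=manip.grab_frame("wrist")
print(abs(im[222:262,185:215].astype(int)-np.load('sc4.npy')[222:262,185:215]).mean())
r=lambda x,a,b,c,d:cv2.resize(x[c:d,a:b],(390,290),interpolation=3)
save('p5',np.vstack([np.hstack([r(sd,270,330,210,255),r(im,260,320,155,200)]),np.hstack([r(w,200,380,180,310),r(sd,165,345,110,310)])]))
```

```text
tcp in frame -0.1060684839402474 0.12007518952453095
16.662222222222223
```

View pics/p5.png

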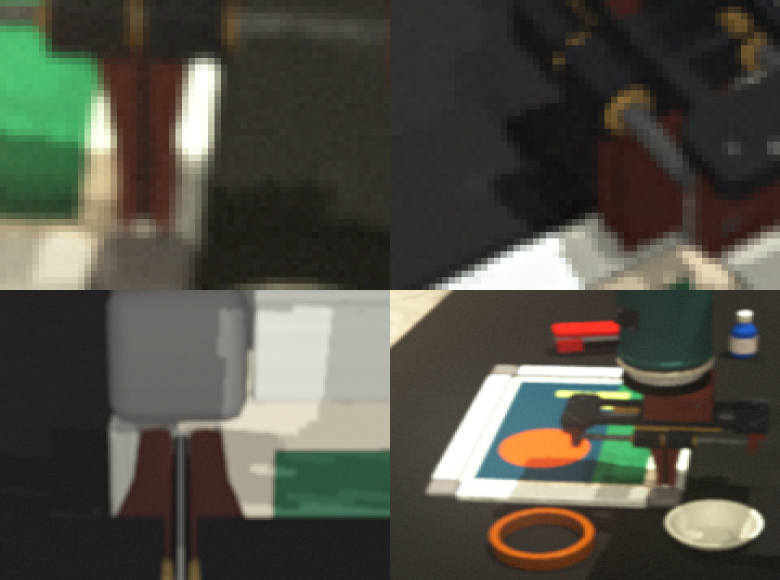

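The tips sit on the left end of the flap, right beside the cap, and everything else is in place. I'll ease off the cap by about 0.7 mm, press to about 4 N, then stroke.

```bash
python3 -m handwheel '0 -0.0007 0 0 1; 0 -0.0007 -0.0003 0 1;0 -0.0007 -0.0003 0 1'| egrep '^t:|tcp_pos|ft'; python3 -m handwheel '0 0 -0.0003 0 1; 0 0 -0.0003 0 1'| egrep '^t:|tcp_pos|ft'
```

```text
t: 15.72
tcp_pos: [0.5445, 0.0703, -0.0071]
ft_force: [-0.3, -0.1, 2.5]
t: 15.98
tcp_pos: [0.5445, 0.0703, -0.0072]
ft_force: [-1.6, -0.4, 4.5]
```

```bash
python3 -m handwheel '0.0002 -0.002 0 0 1; 0.0006 -0.006 0 0 1; 0.0011 -0.011 0 0 1; 0.0015 -0.016 0 0 1; 0.002 -0.021 0 0 1; 0.0025 -0.026 0 0 1; 0.0029 -0.030 0 0 1'| egrep '^t:|tcp_pos|ft'
```

```text
t: 16.85
tcp_pos: [0.5475, 0.0408, -0.0072]
ft_force: [-0.2, 3.8, 5.4]
```

```bash
python3 -m handwheel '0.0005 -0.005 0 0 1; 0.001 -0.010 0 0 1; 0.0015 -0.015 0 0 1; 0.0019 -0.020 0 0 1; 0.0024 -0.025 0 0 1; 0.0029 -0.030 0 0 1; 0.0034 -0.035 0 0 1; 0.0039 -0.040 0 0 1'| egrep '^t:|tcp_pos|ft'
```

```text
t: 17.85
tcp_pos: [0.5513, 0.0011, -0.0071]
ft_force: [-1.8, 4.9, 7.2]
```

```bash
python3 -m handwheel '0.0005 -0.005 0 0 1; 0.001 -0.010 0 0 1; 0.0015 -0.015 0 0 1; 0.0019 -0.020 0 0 1; 0.0024 -0.025 0 0 1; 0.0029 -0.030 0 0 1; 0.0034 -0.035 0 0 1; 0.0039 -0.040 0 0 1'| egrep '^t:|tcp_pos|ft'
```

```text
t: 18.85
tcp_pos: [0.5551, -0.0388, -0.0071]
ft_force: [-1.1, 4.5, 7.9]
```

Force is creeping up, so I'll raise by 0.3 mm as I go.

```bash
python3 -m handwheel '0.0005 -0.005 0.0001 0 1; 0.001 -0.010 0.0002 0 1; 0.0015 -0.015 0.0003 0 1; 0.0019 -0.020 0.0003 0 1; 0.0024 -0.025 0.0003 0 1; 0.0029 -0.030 0.0003 0 1; 0.0034 -0.035 0.0003 0 1; 0.0039 -0.040 0.0003 0 1'| egrep '^t:|tcp_pos|ft'
python3 - <<'E'
from h import *
im=manip.grab_frame("scene"); b=np.load('scene.npy')
g=lambda a:cv2.cvtColor(np.ascontiguousarray(a),cv2.COLOR_RGB2GRAY).astype(np.float32)
print('far-right cap shift px',cv2.phaseCorrelate(g(b[318:350,220:252]),g(im[318:350,220:252])))
E
```

```text
t: 19.85
tcp_pos: [0.5588, -0.0795, -0.0071]
ft_force: [-0.4, 4.7, 6.1]
far-right cap shift px ((0.0008135742970267756, -0.20913638021934844), 1.0331184584647417)
```

```bash
python3 -m handwheel '0.0005 -0.005 0 0 1; 0.001 -0.010 0 0 1; 0.0015 -0.015 0.0001 0 1; 0.0019 -0.020 0.0001 0 1; 0.0024 -0.025 0.0001 0 1; 0.0029 -0.030 0.0001 0 1; 0.0034 -0.035 0.0001 0 1; 0.0039 -0.040 0.0001 0 1'| egrep '^t:|tcp_pos|ft'
```

```text
t: 20.9
tcp_pos: [0.5628, -0.12, -0.0071]
ft_force: [-0.5, 4.2, 5.5]
```

```bash
python3 -m handwheel '0.0005 -0.005 0 0 1; 0.001 -0.010 0 0 1; 0.0015 -0.015 0 0 1; 0.0019 -0.020 0 0 1; 0.0024 -0.025 0 0 1; 0.0029 -0.030 0 0 1; 0.0034 -0.035 0 0 1; 0.0039 -0.040 0 0 1; 0.0042 -0.044 0 0 1;0.0044 -0.046 0 0 1'| egrep '^t:|tcp_pos|ft'
```

```text
t: 22.15
tcp_pos: [0.5673, -0.1663, -0.0071]
ft_force: [0.2, 2.1, 3.2]
```

```bash
python3 -m handwheel '0.0001 -0.001 0 0 1; 0.0002 -0.002 0 0 1; 0.0002 -0.002 0 0 1'| egrep '^t:|tcp_pos|ft'
```

```text
t: 22.52
tcp_pos: [0.5675, -0.1679, -0.0071]
ft_force: [-0.0, 1.4, 2.3]
```

```bash
python3 -m handwheel '0.0001 -0.001 -0.0002 0 1; 0.0001 -0.0012 -0.0002 0 1; 0.0001 -0.0012 -0.0002 0 1'| egrep '^t:|tcp_pos|ft'
```

```text
t: 22.9
tcp_pos: [0.5675, -0.1688, -0.0072]
ft_force: [-0.2, 4.3, 6.3]
```

Right end reached (frame y ≈ −120.4 mm) with contact all the way. Lifting clear.

```bash
python3 -m handwheel '0 0.0005 0.004 0 1; 0 0.0005 0.02 0 1; 0 0 0.06 0 1; 0 0 0.11 0 1; 0 0 0.15 0 1; -0.03 0 0.17 0 1; -0.07 0 0.18 0 1; -0.09 0 0.18 0 1; -0.09 0 0.18 0 1; -0.09 0 0.18 0 1'| egrep '^t:|tcp_pos|ft'
python3 chk.py | sed 's/.*\] \[/[/'
python3 - <<'E'
from h import *
b0=np.load('side.npy');s0=np.load('scene.npy')
for n in("scene","side"):
    im=manip.grab_frame(n); save('end_'+n,im); c=manip.calibration(n)
    for l in("frame","glue","dish","tape","stapler"):
        m0=np.load(f'm_{n}_{l}.npy')
        for r in manip.silhouettes(l,n)[:1]:
            ys,xs=np.nonzero(r['mask']);y0,x0=np.nonzero(m0); print(n,l,[int(v) for v in(xs.min()-x0.min(),xs.max()-x0.max(),ys.min()-y0.min(),ys.max()-y0.max())])
E
```

```text
t: 24.15
tcp_pos: [0.4787, -0.1696, 0.1734]
ft_force: [0.1, 1.2, 0.5]
[32, 32, 29, 30, 31, 29, 31, 30, 30, 28, 25, 61, 157, 209, 201, 197, 199, 197, 196, 199, 199, 200, 199, 162, 154, 198]
[30, 31, 30, 31, 32, 28, 23, 49, 140, 214, 219, 198, 195, 195, 193, 197, 199, 201, 199, 163, 129, 175, 209, 208, 211, 210]
[30, 30, 25, 50, 132, 200, 209, 198, 194, 195, 195, 197, 199, 201, 201, 167, 142, 185, 209, 208, 210, 208, 161, 78, 65, 69]
scene frame [0, -1, 1, -2]
scene glue [1, -1, 1, 0]
scene dish [0, 1, 0, 0]
scene tape [0, -1, 2, -1]
scene stapler [1, 0, 0, 1]
side frame [0, 1, 0, -1]
side glue [0, 0, 1, -1]
side dish [0, 0, 0, 1]
side tape [0, 0, 0, 0]
side stapler [0, 0, 0, 1]
```

The rail reads shut (edge row about 245) and nothing else has moved, so I'm handing in.

```bash
python3 -c "
from workcell import manip
print(manip.close_job())"
```

```text
the job is handed in; nothing more can be done
None
```

The rail is folded down and shut and was stroked from left end to right end at about 2–8 N; one press during the fold reached about 13 N, the frame and the things around it did not visibly move, and the job was handed in at about 24 s.

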